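# Roll two sample tubes onto the line of a viewing tray

### The job

Two capped white sample tubes lie in the low viewing tray, one either side of the white line. With the fingertips, gently roll each tube sideways over the mat until it lies along the white line, its middle right over the line, and leave both at rest there for the overhead photo. Do not pinch, lift or shoot the tubes, press only lightly, and leave the bottle, timer and marker beside the tray where they are.

Things in the scene. Friction and masses are not known exactly. Their poses are not given: they have to be found in the camera images.
- tray: low grey viewing stand fixed to the bench, 250 x 270 mm (its x by y); shallow tray on top: dark rubber mat 30 mm above the bench, aluminium rim 6 mm thick, rim top 39 mm above the bench. Origin: centre of its underside, on the bench. Yaw within 15 degrees. Tubes roll along its y axis; one tube lies in the near half (tray x about -60 mm), the other in the far half (+60 mm), either way round
- line_mid (a point): middle of the white line on the mat (above the tray's origin, 30 mm above the bench). The line is 4 mm wide, flush with the mat and runs the whole inner length along the tray's x axis at tray y = 0; a small black tick on the rim marks each end
- long_tube: longer, thicker lying white sample tube, ribbed grey screw cap: plain cylinder 32 mm across, 100 mm long, about 50 g. Origin: mid axis, 46 mm above the bench (top line at 62 mm). x axis along the tube, cap at +x, within 4 degrees of the tray's x axis at the start; y and z turn as it rolls. Starts 40 to 85 mm from the line, the other tube on the other side. Drag of the mat stops it in a few mm when let go slowly
- short_tube: shorter, thinner lying white sample tube, ribbed grey screw cap: plain cylinder 26 mm across, 70 mm long, about 35 g. Origin: mid axis, 43 mm above the bench (top line at 56 mm). x axis along the tube, cap at +x, within 4 degrees of the tray's x axis at the start; y and z turn as it rolls. Starts 40 to 85 mm from the line, the other tube on the other side. Drag of the mat stops it in a few mm when let go slowly
- reagent_bottle: small round capped reagent bottle, 42 mm across, 71 mm tall, standing beside the tray at its right (-y) end; bystander. Origin: centre of its underside
- bench_timer: white electronic timer, 64 x 68 x 20 mm, lying beside the tray at its left (+y) end; bystander. Origin: centre of its underside
- black_marker: white marker pen with a black cap, 14 x 126 x 14 mm, lying on the bench at the right (-y) end of the tray, beyond the bottle; bystander. Origin: centre of its underside, long axis y
Things that resemble listed ones, but are neither listed nor needed, are in the scene too. Leave any turquoise look-alike of the long_tube alone. What is shaped like the short_tube but red is not meant.

How it is judged (in metres and radians):
At the end, for the whole second after the job is handed in: Both tubes lie on the mat at rest, each with the middle of its axis within 8 mm of the white line's centre and its axis within 10 degrees of the line's direction (y of long_tube in the frame of tray between -0.008 and 0.008 m and x of long_tube in the frame of tray between -0.115 and 0.115 m and angle between the x axis of each of long_tube, short_tube and the x axis of tray, either way round below 0.17 rad and height (world z) of long_tube below 0.05 m and linear speed of each of long_tube, short_tube below 0.01 m/s and angular speed of each of long_tube, short_tube below 0.5 rad/s and y of short_tube in the frame of tray between -0.008 and 0.008 m and x of short_tube in the frame of tray between -0.115 and 0.115 m and height (world z) of short_tube below 0.047 m); the robot touches nothing.
It fails at once if a tube is lifted or carried (its axis rises 10 mm above where it rolls) (height (world z) of long_tube above 0.056 m or height (world z) of short_tube above 0.053 m).
It fails at once if a tube is pressed hard (over 40 N) (contact force between the fingers and long_tube above 40 N or contact force between the fingers and short_tube above 40 N).
It fails at once if a tube is taken between the fingers (grasp point within 18 mm of the middle of its axis) (distance between the grasp point and long_tube below 0.018 m or distance between the grasp point and short_tube below 0.018 m).
It fails at once if a tube is shot across the tray (faster than 0.4 m/s) (linear speed of any of long_tube, short_tube above 0.4 m/s).
It fails at once if the bottle, timer or marker is moved more than 15 mm (distance of any of reagent_bottle, bench_timer, black_marker from where it was at the start of the episode above 0.015 m).
It also fails if it takes over 64 s, if anything falls off the work surface, if the arm or the gripper's body presses on something with over 40 N, if the wrist force passes 120 N, or if a joint passes its speed limit or range.

### The arm

A 6-joint arm with a two-finger parallel gripper is mounted at the origin on a cart in front of the work surface, level with it; the furniture and walls round the work are solid. World frame = base frame: x ahead of the robot, y to its left, z up, the work surface at z = 0. Lengths are in mm, angles in rad, forces in N, time in s.
With the tool pointing down it reaches from about 275 to 750 mm from the base axis. Payload 10.2 kg.
Tool frame: the origin (TCP) lies at the very end of the fingers, on their centre line; the grasp point (between the pads) lies 19 mm behind it; z points along the fingers, y is the direction in which the jaws open and shut (so a half turn about z gives the same grasp; the last joint's range is limited). The gripper opens to 85 mm and grips with 20 to 120 N. Pads are 22 mm wide; open, the fingers measure 114 mm over their backs; the gripper's body (76 mm by 85 mm) begins 54 mm behind the grasp point. The pads swing forward as they close: fully open they stand 13 mm farther back than shut.
Start: joints at [0.9, 0.313, 1.498, -0, 1.331, -0.223], TCP at [227.329, 473.236, 231.294] pointing down, gripper open.
Joint ranges: [-2.94, 2.94], [-0.97, 2.17], [0.19, 2.56], [-1.23, 4.37], [0.02, 3.11], [-2.88, 2.88]. Speed limits (rad/s): [2.39, 2.39, 3.01, 3.14, 3.14, 3.14].

### API

Orientations are given as a unit quaternion [w, x, y, z].
In Python, from rig import * gives the robot as it stands. The module is installed in compiled form; this text tells all that it offers.
- The arm moves only by the shell command python3 -m crank 'ROWS' [FORCE]. ROWS is a JSON object of lists of equal length, an entry for each row: "dp": the shift along the world's x, y, z in cm, a list of three; "delta_rot": the turn, a rotation vector about the world's x, y, z in degrees, a list of three; "claw": the closure in counts, from 0 (fully open) to 255 (shut). A call has 1 to 10 rows; each row shifts and turns the commanded pose from where the row before left it; what a row does not reach is not made up. A row lasts 1/10 s, in which the tool goes at most 50 mm and 8.59 degrees, less where a joint would pass 70% of its speed; a pose out of reach is approached as far as the arm can. A call is refused whole if a number of a shift passes 5 or a number of a turn 8.59, either way. A call with a gripper value outside its range is refused whole. The fingers move at their own pace and stop on an object; FORCE is the grip in N (left out, the last holds). Time passes only in rows, so rows that do not move let the fingers close. It gives the time, the measured TCP pose, the force and the opening at its end, in the units of the state.
- sense(): the state, without advancing time (a new reading comes with each control period).
- capture(name): name is "scene" or "top" or "wrist"; returns (picture, depth): 384x512x3 uint8, red, green, blue; 384x512 float32, mm along the optical axis (not along the pixel's ray), 0 where there is no reading.
- camera_model(name): a dict with "fx", "fy", "cx", "cy" (pixels), "cam_to_world" (4x4, takes a point from camera to world coordinates); the wrist camera has in their place "T_tool_cam" (4x4, takes a point from camera to tool coordinates, whose origin is the TCP and whose axes are the flange's). Camera axes: x right, y up, looking along -z (the intrinsics and any distortion apply to the point x, -y, -z); pixel columns grow to the right and rows downward; lengths in mm; the calibration is good to about 2 mm. The wrist camera is an equidistant fisheye: a pixel r from the principal point sees the ray r / f radians off the axis. A picture is of the moment at which its call begins: read the wrist's pose just before it. camera_model takes no time and is no camera call.
- finish_job(): hands the job in, once; it reports no verdict.
Trained networks look in the newest picture that a camera, given by its name, has taken for a name from the list of things; names that differ only in an ending like _2 or _b are one class to them, and where a whole thing is asked for, a point or a joint stands for the part that bears it (a point fixed in the world has none). Each returns a list of dicts, best first, with "p" (0 to 1); they miss things now and then, are a little off and sometimes report something else, mostly with a low value. They report only what shows in the picture. A call takes as long as a camera call. They do not tell look-alikes from the thing itself.
- boxes_of(camera, target): "centre" ([column, row] in pixels, amid what is visible of it).
- masks_of(camera, target): "region" (384x512 bool, what is visible of it) and "centre" ([column, row] in pixels, amid what is visible of it).
- pinpoint(camera, target): "centre" ([column, row] in pixels: a listed point, or the origin of a listed thing).
The state is a dict: "time_s": time; "joints": joint angles; "dq": joint speeds; "tau": joint torques, N m; "eef_pos": TCP position; "ee_rot": TCP orientation; "force": force on the tool from outside, world axes, zero at the start; "wrist_torque": the same for the moment, N m; "grip_width": opening from 0.0 (shut) to 1.0 (fully open).
Only numpy, scipy, OpenCV 4.12 (cv2) and the standard library are available. Lean on these libraries where they do the work, as an engineer would, in place of code of your own. Each camera call takes 0.05 s, during which the arm holds its last target.

## Working session

There is one attempt and no reset: what is moved stays moved. The work goes in short steps, Python scripts to look and compute and a shell command to move; the robot and the scene stay as the last step left them, time stands still between calls to the robot, and variables do not carry over. Pictures are saved under pics/ and viewed, and the job is handed in when it is done.

```bash
mkdir -p pics; ls; cat > h.py <<'E'
from rig import *
import numpy as np, cv2
def snap(cam,name,crop=None,scale=1):
    rgb,d=capture(cam)
    im=rgb[:,:,::-1].copy()
    if crop: im=im[crop[1]:crop[3],crop[0]:crop[2]]
    if scale!=1: im=cv2.resize(im,None,fx=scale,fy=scale,interpolation=cv2.INTER_CUBIC)
    cv2.imwrite('pics/'+name,im)
    return rgb,d
def px2w(cam,u,v,z=None,d=None):
    m=camera_model(cam);T=np.array(m['cam_to_world'])
    r=np.array([(u-m['cx'])/m['fx'],-(v-m['cy'])/m['fy'],-1.0])
    if d is not None: return (T@np.r_[r*d,1])[:3]
    R=T[:3,:3]@r;o=T[:3,3]
    return o+R*(z-o[2])/R[2]
def w2px(cam,p):
    m=camera_model(cam);T=np.linalg.inv(np.array(m['cam_to_world']))
    c=(T@np.r_[p,1])[:3]
    return m['cx']+m['fx']*c[0]/-c[2], m['cy']-m['fy']*c[1]/-c[2]
E
python3 - <<'E'
from h import *
s=sense();print(s)
for c in('top','scene','wrist'):
    snap(c,c+'0.png',scale=1.5)
    m=camera_model(c);print(c,{k:(np.round(v,3).tolist()) for k,v in m.items()})
for n in('long_tube','short_tube','tray','line_mid'):
    for r in pinpoint('top',n): print(n,r, )
E
```

```text
pics
{'time_s': 0.0, 'joints': array([ 8.99590878e-01,  3.13439744e-01,  1.49845398e+00, -9.71953737e-06,
        1.33103165e+00, -2.23452975e-01]), 'dq': array([-0.00028396,  0.00223455,  0.0011489 , -0.00041854,  0.00089024,
        0.00063512]), 'tau': array([ 4.37318949e-04, -4.12264681e+01, -2.59743655e+01, -1.65205865e-04,
        4.11902613e-03,  1.90010303e-05]), 'eef_pos': array([227.15858464, 473.0099071 , 230.733976  ]), 'ee_rot': array([-2.83984988e-04,  2.22009606e-01,  9.75044251e-01, -6.02836567e-04]), 'force': array([-0.10038805,  0.17035567,  0.18210251]), 'wrist_torque': array([ 0.00491434, -0.01075411,  0.05692024]), 'grip_width': 1.003659814488595}
top {'fx': 373.057, 'fy': 373.057, 'cx': 249.568, 'cy': 195.783, 'cam_to_world': [[0.023, 0.998, -0.06, 396.374], [-1.0, 0.024, 0.01, -42.035], [0.011, 0.06, 0.998, 1049.249], [0.0, 0.0, 0.0, 1.0]]}
scene {'fx': 419.786, 'fy': 419.786, 'cx': 261.083, 'cy': 183.627, 'cam_to_world': [[0.843, 0.379, -0.382, 79.508], [-0.539, 0.604, -0.587, -658.059], [0.008, 0.701, 0.713, 832.788], [0.0, 0.0, 0.0, 1.0]]}
wrist {'fx': 297.319, 'fy': 297.319, 'cx': 252.158, 'cy': 191.482, 'T_tool_cam': [[-0.001, 0.947, 0.321, 82.703], [1.0, 0.0, 0.001, 0.784], [0.001, 0.321, -0.947, -142.665], [0.0, 0.0, 0.0, 1.0]]}
long_tube {'centre': [183.2, 235.2], 'p': 0.67}
short_tube {'centre': [349.1, 244.7], 'p': 0.64}
short_tube {'centre': [299.2, 154.4], 'p': 0.54}
tray {'centre': [267.5, 177.5], 'p': 0.91}
line_mid {'centre': [263.2, 177.4], 'p': 0.95}
```

View pics/top0.png

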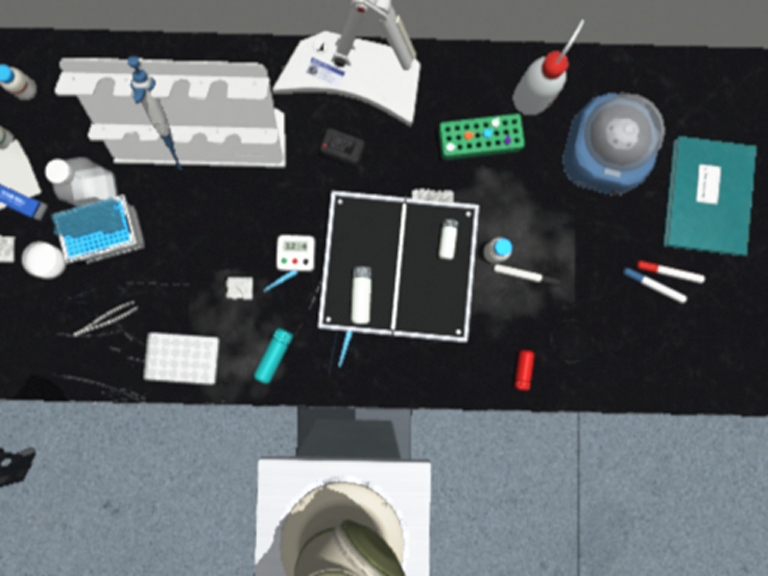

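View pics/scene0.png

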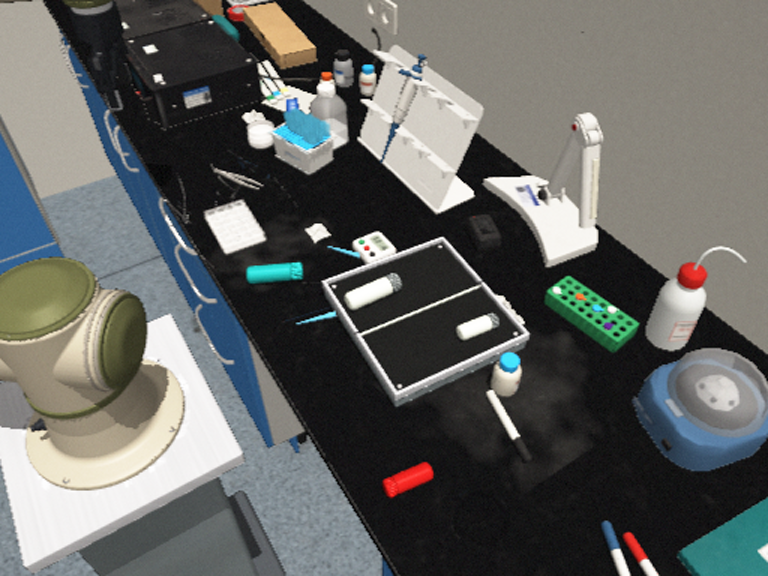

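In the top picture (native pixels), the long_tube candidates are the white one at (241,197) and the turquoise one at (183,235). The short_tube candidates are the white one at (299,160) and the red one at (349,245). The white ones in the tray fit, because the task calls for white tubes on the mat. I'll confirm in an enlarged crop and measure.

```bash
cat >> h.py <<'E'
def measure(rgb,d=None,exp=None):
    hsv=cv2.cvtColor(rgb,cv2.COLOR_RGB2HSV)
    return hsv
E
python3 - <<'E'
from h import *
rgb,d=snap('top','crop1.png',(205,120,355,235),5)
for n in('long_tube','short_tube','tray','reagent_bottle','bench_timer','black_marker'):
    for r in masks_of('top',n):
        c=r['centre']; print(n,np.round(c,1),round(r['p'],2),r['region'].sum(),np.round(px2w('top',c[0],c[1],z=45),1), np.median(d[r['region']]))
for r in pinpoint('top','line_mid'): print('line',r,px2w('top',*r['centre'],z=30))
E
```

```text
long_tube [185.2 235.3] 0.75 446 [346.6 117.7  45. ] 1014.3242
long_tube [240.3 194.8] 0.7 416 [458.6 -27.   45. ] 992.10754
short_tube [300.4 155. ] 0.54 246 [ 570.9 -187.6   45. ] 1005.2688
short_tube [348.4 245.8] 0.5 206 [ 328.5 -320.3   45. ] 1022.32825
tray [265.7 174.2] 0.7 8293 [516.1 -94.3  45. ] 1024.4645
reagent_bottle [334.3 166.5] 0.67 195 [ 541.8 -280.3   45. ] 998.5058
reagent_bottle [301.5 153.8] 0.45 254 [ 574.3 -190.5   45. ] 1005.409
bench_timer [198.5 171.7] 0.77 538 [518.4  87.5  45. ] 1036.5669
black_marker [351.6 180.6] 0.73 192 [ 504.4 -327.7   45. ] 1044.5825
line {'centre': [262.6, 179.4], 'p': 0.6} [503.36148531 -86.86963575  30.        ]
```

View pics/crop1.png

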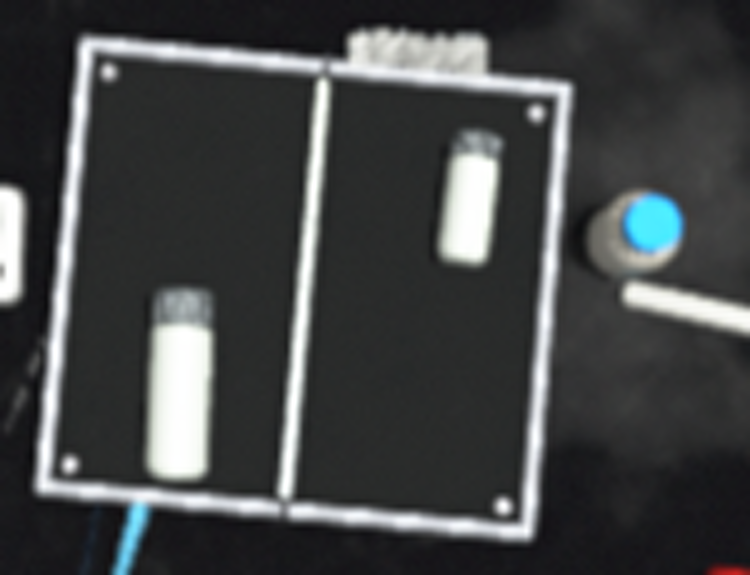

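```bash
python3 - <<'E'
from h import *
from scipy.spatial.transform import Rotation as Ro
f=lambda c,z:px2w('top',205+(c[0]+.5)/5-.5,120+(c[1]+.5)/5-.5,z=z)
cs=np.array([f(c,39) for c in[(82,38),(572,88),(533,537),(38,490)]]);print(np.round(cs,1),cs.mean(0), [np.linalg.norm(cs[i]-cs[i-1]).round(1) for i in range(4)])
l=np.array([f((323,75),30),f((286,500),30)]);print(l,l.mean(0))
dx=l[0]-l[1]; dx2=cs[0]+cs[1]-cs[2]-cs[3]
for v in(dx,dx2):print('yaw',np.degrees(np.arctan2(v[1],v[0])))
# depth check for mat bias
rgb,d=capture('top')
for uv in((260,150),(280,190),(230,170)): print('mat',px2w('top',*uv,d=d[uv[1],uv[0]]).round(1))
hsv=cv2.cvtColor(rgb,cv2.COLOR_RGB2GRAY)
o=cs.mean(0);a=np.arctan2(dx2[1],dx2[0]);X=np.array([np.cos(a),np.sin(a)]);Y=np.array([-X[1],X[0]])
for n,a_,b_,z in(('long',(182,290),(179,478),46),('short',(479,133),(463,264),43)):
    p,q=f(a_,z+6),f(b_,z+6);m=(p+q)/2
    print(n,m.round(1),'tray xy',((m-o)[:2]@X).round(1),((m-o)[:2]@Y).round(1),'ang',np.degrees(np.arctan2((p-q)[1],(p-q)[0])),np.linalg.norm(p-q))
q=sense()['ee_rot'];R=Ro.from_quat(np.r_[q[1:],q[0]]).as_matrix();print(R.round(3)); print('tool y ang',np.degrees(np.arctan2(R[1,1],R[0,1])))
E
```

```text
[[ 643.3   30.6   39. ]
 [ 622.5 -238.8   39. ]
 [ 376.4 -220.7   39. ]
 [ 395.5   47.5   39. ]] [509.41298812 -95.35974591  39.        ] [np.float64(248.4), np.float64(270.2), np.float64(246.8), np.float64(268.8)]
[[ 628.24124796 -102.48187258   30.        ]
 [ 393.19044503  -87.02841546   30.        ]] [510.7158465  -94.75514402  30.        ]
yaw -3.7615078995620617
yaw -4.049618754598499
mat [ 396.4  -42.  1049.2]
mat [ 475.4 -135.3   29. ]
mat [527.1   3.3  29.7]
long [454.1 -28.2  52. ] tray xy -60.0 63.0 ang 0.5059689062856088 100.84157002292915
short [ 558.5 -182.9   49. ] tray xy 55.1 -83.8 ang -6.026916528543719 72.05178127460577
[[-0.901  0.433 -0.   ]
 [ 0.433  0.901  0.   ]
 [ 0.     0.    -1.   ]]
tool y ang 64.34292121905588
```

The crop shows both white tubes with ribbed grey caps on the mat: long at (180,385), short at (470,198), with the white line between them. From the tray fit:

| Item | Measured |
|---|---|
| Tray | centre ≈ (510, -95), yaw ≈ -3.9° |
| Long tube | tray (-60, +63) |
| Short tube | tray (55, -84) |

First I'll move above the outer side of the long tube, with the jaw axis along the tray's x.

```bash
python3 -m crank '{"dp":[[1.15,-2.34,-0.55],[1.15,-2.34,-0.55],[1.15,-2.34,-0.55],[1.15,-2.34,-0.55],[1.15,-2.34,-0.55],[1.15,-2.34,-0.55],[1.15,-2.34,-0.55],[1.15,-2.34,-0.55],[1.15,-2.34,-0.55],[1.15,-2.34,-0.55]],"delta_rot":[[0,0,-3.4],[0,0,-3.4],[0,0,-3.4],[0,0,-3.4],[0,0,-3.4],[0,0,-3.4],[0,0,-3.4],[0,0,-3.4],[0,0,-3.4],[0,0,-3.4]],"claw":[190,190,190,190,190,190,190,190,190,190]}' 20
python3 -m crank '{"dp":[[1.15,-2.34,-0.55],[1.15,-2.34,-0.55],[1.15,-2.34,-0.55],[1.15,-2.34,-0.55],[1.15,-2.34,-0.55],[1.15,-2.34,-0.55],[1.15,-2.34,-0.55],[1.15,-2.34,-0.55],[1.15,-2.34,-0.55],[1.15,-2.34,-0.55]],"delta_rot":[[0,0,-3.4],[0,0,-3.4],[0,0,-3.4],[0,0,-3.4],[0,0,-3.4],[0,0,-3.4],[0,0,-3.4],[0,0,-3.4],[0,0,-3.4],[0,0,-3.4]],"claw":[190,190,190,190,190,190,190,190,190,190]}'
cat >> h.py <<'E'
from scipy.spatial.transform import Rotation as Ro
O=np.array([510.,-95.]);A=np.radians(-3.9);X=np.array([np.cos(A),np.sin(A)]);Y=np.array([-X[1],X[0]])
def tp(p): p=np.asarray(p)[:2]-O; return (p@X).round(1),(p@Y).round(1)
def rep():
    s=sense();q=s['ee_rot'];R=Ro.from_quat(np.r_[q[1:],q[0]]).as_matrix()
    print('t',s['time_s'],'eef',s['eef_pos'].round(1),'tray',tp(s['eef_pos']),'yang',np.degrees(np.arctan2(R[1,1],R[0,1])).round(2),'z',R[:,2].round(3),'F',s['force'].round(1),'w',s['grip_width'])
E
python3 - <<'E'
from h import *
snap('scene','s1.png',(200,140,380,290),4);snap('wrist','w1.png',None,1.5);rep()
E
```

```text
time_s: 1.8
eef_pos: [342.7, 238.3, 176.2]
ee_rot: [0.0, 0.498, 0.867, 0.0]
force: [0.7, 0.2, 0.3]
grip_width: 0.255
time_s: 2.8
eef_pos: [457.8, 4.2, 121.1]
ee_rot: [0.0, 0.73, 0.683, 0.0]
force: [-0.1, 0.1, -0.1]
grip_width: 0.255
t 2.9 eef [458.2   3.2 120.8] tray (np.float64(-58.4), np.float64(94.4)) yang -3.89 z [-0. -0. -1.] F [-0.6 -0.3 -0.4] w 0.25381158888000477
```

View pics/s1.png

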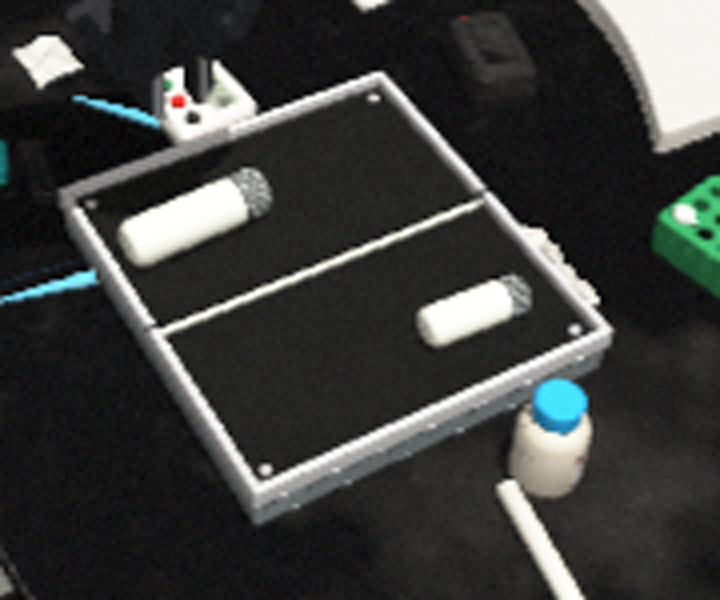

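View pics/w1.png

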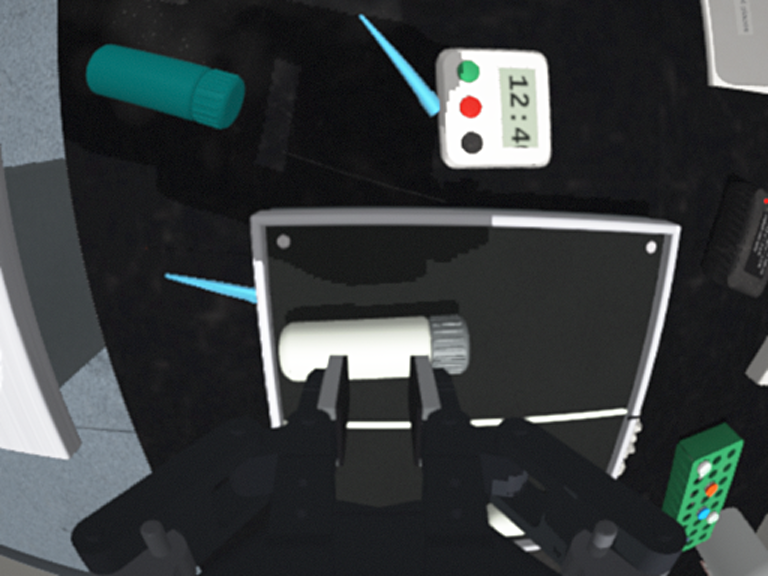

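The scene view shows the fingers above the timer side, and the wrist view shows them centred on the long tube lengthwise. I'm descending behind the tube.

```bash
python3 -m crank '{"dp":[[0,0.04,-2],[0,0.04,-2],[0,0.04,-1.5],[0,0.03,-1],[0,0,-0.8],[0,0,-0.7],[0,0,-0.5],[0,0,0]],"delta_rot":[[0,0,0],[0,0,0],[0,0,0],[0,0,0],[0,0,0],[0,0,0],[0,0,0],[0,0,0]],"claw":[190,190,190,190,190,190,190,190]}'
python3 - <<'E'
from h import *
snap('scene','s2.png',(200,140,380,290),4);snap('top','t2.png',(205,120,355,235),5);rep()
E
```

```text
time_s: 3.7
eef_pos: [457.2, 6.8, 36.0]
ee_rot: [-0.0, 0.729, 0.684, -0.0]
force: [-0.5, 0.7, 0.5]
grip_width: 0.258
t 3.8 eef [457.5   6.7  36.6] tray (np.float64(-59.3), np.float64(97.9)) yang -3.66 z [ 0. -0. -1.] F [ 0.3 -0.3  0.3] w 0.25305102015677045
```

View pics/s2.png

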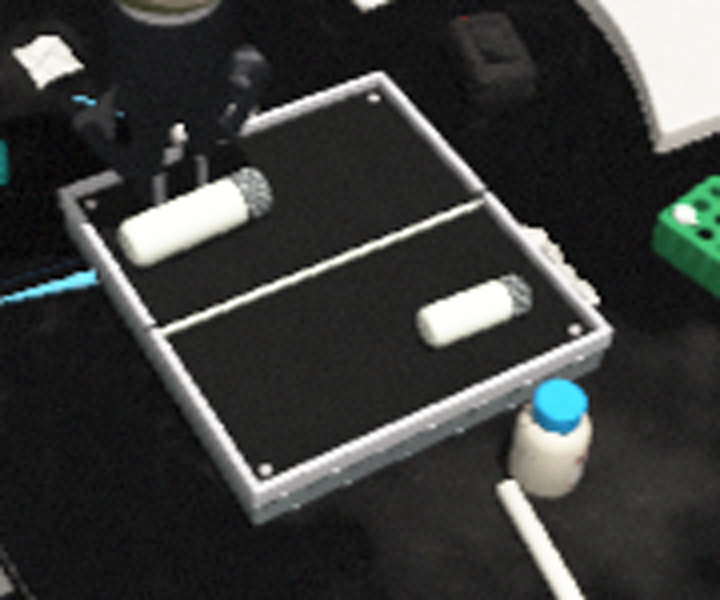

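View pics/t2.png

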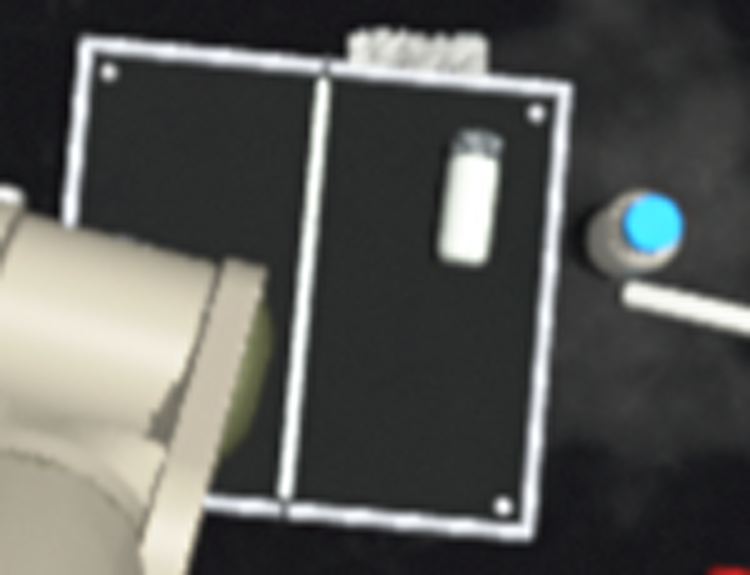

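```bash
python3 -m crank '{"dp":[[-0.02,-0.3,0],[-0.02,-0.3,0],[-0.02,-0.3,0],[-0.02,-0.3,0],[-0.02,-0.3,0],[-0.02,-0.3,0],[-0.02,-0.3,0],[-0.02,-0.3,0],[-0.02,-0.3,0],[-0.02,-0.3,0]],"delta_rot":[[0,0,0],[0,0,0],[0,0,0],[0,0,0],[0,0,0],[0,0,0],[0,0,0],[0,0,0],[0,0,0],[0,0,0]],"claw":[190,190,190,190,190,190,190,190,190,190]}'
python3 -m crank '{"dp":[[-0.02,-0.3,0],[-0.02,-0.3,0],[-0.02,-0.3,0],[-0.02,-0.2,0],[-0.02,-0.2,0],[-0.01,-0.2,0],[-0.01,-0.2,0],[-0.01,-0.2,0],[-0.01,-0.15,0],[-0.01,-0.1,0]],"delta_rot":[[0,0,0],[0,0,0],[0,0,0],[0,0,0],[0,0,0],[0,0,0],[0,0,0],[0,0,0],[0,0,0],[0,0,0]],"claw":[190,190,190,190,190,190,190,190,190,190]}'
python3 - <<'E'
from h import *
snap('scene','s3.png',(200,140,380,290),4);snap('wrist','w3.png',None,1.5);rep()
E
```

```text
time_s: 4.8
eef_pos: [455.3, -23.5, 36.3]
ee_rot: [-0.0, 0.729, 0.684, -0.0]
force: [0.4, -0.8, 0.3]
grip_width: 0.255
time_s: 5.8
eef_pos: [453.8, -44.9, 36.3]
ee_rot: [0.0, 0.729, 0.684, 0.0]
force: [-0.2, -0.4, 0.3]
grip_width: 0.258
t 5.9 eef [453.8 -44.9  36.3] tray (np.float64(-59.5), np.float64(46.2)) yang -3.66 z [-0. -0. -1.] F [-0.6 -0.2  0.3] w 0.25379607569562496
```

View pics/s3.png

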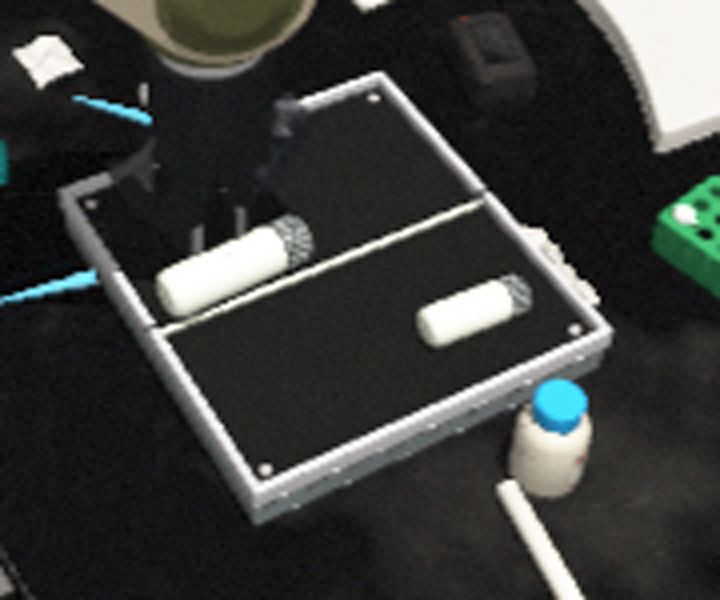

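View pics/w3.png

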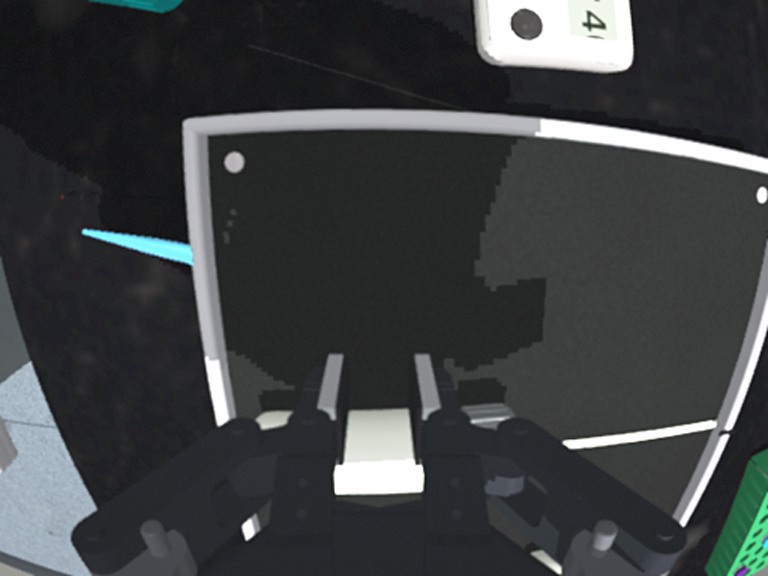

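The tube follows the fingers, and in the scene it now lies between about (160,290) and (312,240), just short of the line. Next is a tube-to-line measurement from scene depth and colour.

```bash
cat >> h.py <<'E'
from scipy.optimize import least_squares
def cloud(cam,rgb,d):
    m=camera_model(cam);T=np.array(m['cam_to_world'])
    v,u=np.mgrid[0:384,0:512]
    P=np.stack([(u-m['cx'])/m['fx']*d,-(v-m['cy'])/m['fy']*d,-d],-1)@T[:3,:3].T+T[:3,3]
    q=P[...,:2]-O
    return np.stack([q@X,q@Y,P[...,2]],-1)
def line_fit(cam,rgb,xr=(-115,115)):
    # line sub-pixel: sample along tray y at z=30, return tray y=a+b*x of line centre
    g=cv2.cvtColor(rgb,cv2.COLOR_RGB2GRAY).astype(np.float32)
    pts=[]
    ys=np.arange(-12,12.1,.5)
    for x in np.arange(xr[0],xr[1]+1,5.):
        uv=np.array([w2px(cam,np.r_[O+x*X+y*Y,30.]) for y in ys],np.float32)
        s=cv2.remap(g,uv[:,0].reshape(1,-1),uv[:,1].reshape(1,-1),cv2.INTER_LINEAR)[0]
        w=np.clip(s-np.percentile(s,20)-30,0,None)
        if w.sum()>50 and (w>0).sum()<26 and w[0]==0 and w[-1]==0: pts.append((x,(w*ys).sum()/w.sum()))
    pts=np.array(pts)
    if len(pts)<4: return None
    c=np.polyfit(pts[:,0],pts[:,1],1);r=pts[:,1]-np.polyval(c,pts[:,0])
    k=abs(r)<1.5
    c=np.polyfit(pts[k,0],pts[k,1],1); return c[::-1].round(4),int(k.sum()),r[k].std().round(2)
def tube_fit(cam,rgb,d,x0,y0,r,L):
    C=cloud(cam,rgb,d)
    k=(d>0)&(abs(C[...,0]-x0)<L/2+12)&(abs(C[...,1]-y0)<r+14)&(C[...,2]>35)&(C[...,2]<30+2*r+8)&(rgb.max(-1)>70)
    p=C[k]
    # axis y=a+b*(x-x0) at z=30+r+c
    f=lambda q:np.hypot(p[:,1]-q[0]-q[1]*(p[:,0]-x0),p[:,2]-30-r-q[2])-r
    s=least_squares(f,[y0,0,0],loss='soft_l1')
    xx=np.percentile(p[:,0],[1,99])
    return dict(n=int(k.sum()),x=xx.mean().round(1),y=(s.x[0]+s.x[1]*(xx.mean()-x0)).round(2),deg=np.degrees(s.x[1]).round(2),dz=s.x[2].round(2),rms=np.sqrt((f(s.x)**2).mean()).round(2),xr=xx.round(1))
E
python3 - <<'E'
from h import *
rgb,d=capture('scene')
print(line_fit('scene',rgb),tube_fit('scene',rgb,d,-60,18,16,100),tube_fit('scene',rgb,d,55,-84,13,70))
rep()
E
```

```text
(array([ 3.7428e+00, -3.3000e-03]), 29, np.float64(0.23)) {'n': 543, 'x': np.float64(-66.0), 'y': np.float64(18.0), 'deg': np.float64(2.67), 'dz': np.float64(0.02), 'rms': np.float64(3.21), 'xr': array([-121.5,  -10.6])} {'n': 293, 'x': np.float64(53.5), 'y': np.float64(-80.39), 'deg': np.float64(-2.41), 'dz': np.float64(-0.21), 'rms': np.float64(2.32), 'xr': array([20. , 86.9])}
t 5.95 eef [453.8 -44.8  36.3] tray (np.float64(-59.5), np.float64(46.3)) yang -3.66 z [ 0. -0. -1.] F [-0.1  0.7  0.6] w 0.25160281736081863
```

The two cameras agree on the short tube (y ≈ -84). The long tube is about 14–18 mm from the line. I'll lift and move behind the short tube, then check the long one from the top view.

```bash
python3 -m crank '{"dp":[[0,0.2,1],[0,0,3],[0,0,4],[1.2,-2,0.5],[1.6,-2.6,0],[1.8,-3,0],[1.8,-3,0],[1.6,-2.6,0],[1.4,-2.2,0],[0.84,-1.46,0]],"delta_rot":[[0,0,0],[0,0,0],[0,0,0],[0,0,0],[0,0,0],[0,0,0],[0,0,0],[0,0,0],[0,0,0],[0,0,-0.24]],"claw":[190,190,190,190,190,190,190,190,190,190]}'
python3 -m crank '{"dp":[[0,0,0]],"delta_rot":[[0,0,0]],"claw":[190]}'
python3 - <<'E'
from h import *
rgb,d=snap('top','t4.png',(205,120,355,235),5)
print('top',line_fit('top',rgb),tube_fit('top',rgb,d,-60,16,16,100),tube_fit('top',rgb,d,55,-84,13,70))
rgb,d=snap('scene','s4.png',(200,140,380,290),4)
print('scene',line_fit('scene',rgb),tube_fit('scene',rgb,d,-60,18,16,100),tube_fit('scene',rgb,d,55,-82,13,70))
rep()
E
```

```text
time_s: 6.95
eef_pos: [556.9, -212.7, 121.9]
ee_rot: [0.0, 0.731, 0.682, 0.0]
force: [-0.3, -0.2, 0.1]
grip_width: 0.254
time_s: 7.05
eef_pos: [556.7, -212.7, 121.7]
ee_rot: [0.0, 0.731, 0.682, 0.0]
force: [0.0, 0.4, -0.3]
grip_width: 0.256Traceback (most recent call last):
  File "<stdin>", line 3, in <module>
  File "h.py", line 58, in tube_fit
    xx=np.percentile(p[:,0],[1,99])
    return _quantile_unchecked(
        a, q, axis, out, overwrite_input, method, keepdims, weights)
    return _ureduce(a,
                    func=_quantile_ureduce_func,
    ...<5 lines>...
                    overwrite_input=overwrite_input,
                    method=method)
    r = func(a, **kwargs)
    result = _quantile(arr,
                       quantiles=q,
    ...<2 lines>...
                       out=out,
                       weights=wgt)
    slices_having_nans = np.isnan(arr[-1, ...])
                                  ~~~^^^^^^^^^
IndexError: index -1 is out of bounds for axis 0 with size 0
```

View pics/t4.png

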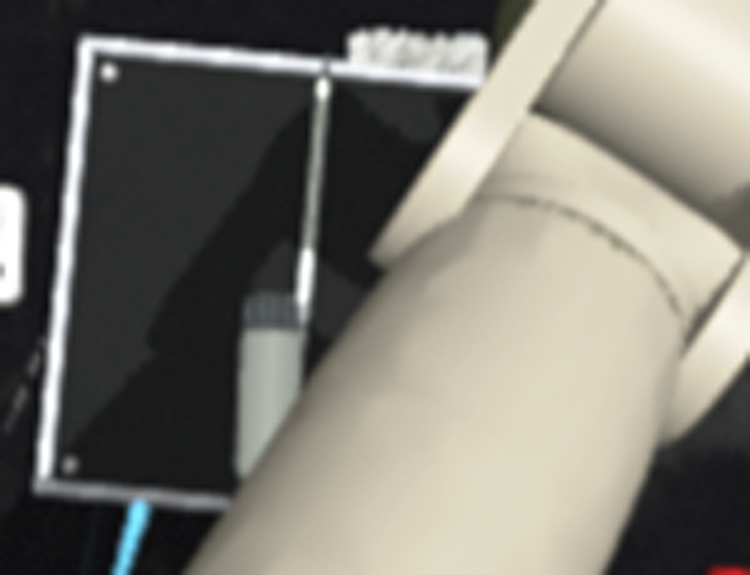

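The top view shows the arm covering the short tube, and the long tube at (270,385) still left of the line by about 14 mm. Now I'll descend behind the short tube.

```bash
python3 -m crank '{"dp":[[0,0.05,-2],[0,0.05,-2],[0,0,-1.5],[0,0,-1],[0,0,-0.8],[0,0,-0.5],[0,0,-0.5],[0,0,-0.3],[0,0,0]],"delta_rot":[[0,0,0],[0,0,0],[0,0,0],[0,0,0],[0,0,0],[0,0,0],[0,0,0],[0,0,0],[0,0,0]],"claw":[190,190,190,190,190,190,190,190,190]}'
python3 - <<'E'
from h import *
rgb,d=snap('scene','s4.png',(200,140,380,290),4)
print('scene',line_fit('scene',rgb),tube_fit('scene',rgb,d,-60,18,16,100))
snap('wrist','w4.png',None,1.5)
rep()
E
```

```text
time_s: 8.0
eef_pos: [556.1, -210.3, 35.1]
ee_rot: [-0.0, 0.731, 0.683, -0.0]
force: [-0.2, -0.1, -0.2]
grip_width: 0.252
scene (array([ 3.7324e+00, -2.0000e-03]), 27, np.float64(0.41)) {'n': 484, 'x': np.float64(-67.3), 'y': np.float64(17.74), 'deg': np.float64(1.94), 'dz': np.float64(-0.14), 'rms': np.float64(2.79), 'xr': array([-121.5,  -13.2])}
t 8.1 eef [ 556.4 -210.5   35.6] tray (np.float64(54.1), np.float64(-112.1)) yang -3.9 z [ 0. -0. -1.] F [ 0.1 -0.2 -0.2] w 0.2558803829496372
```

View pics/s4.png

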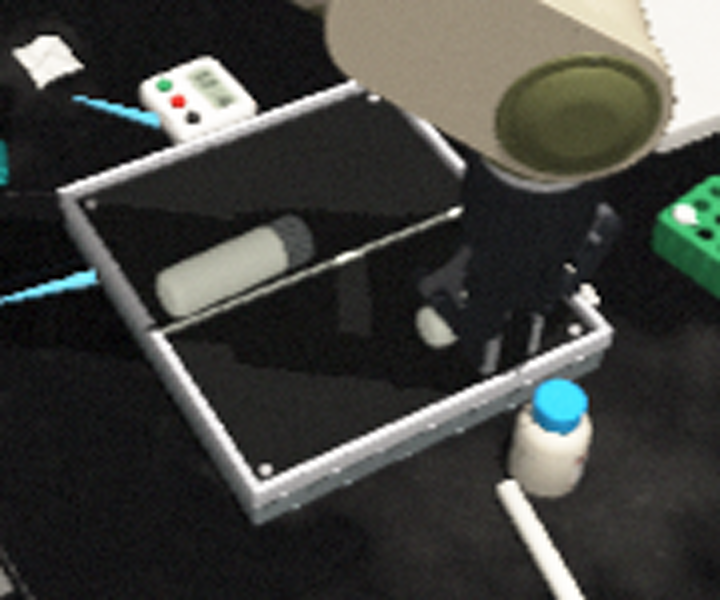

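View pics/w4.png

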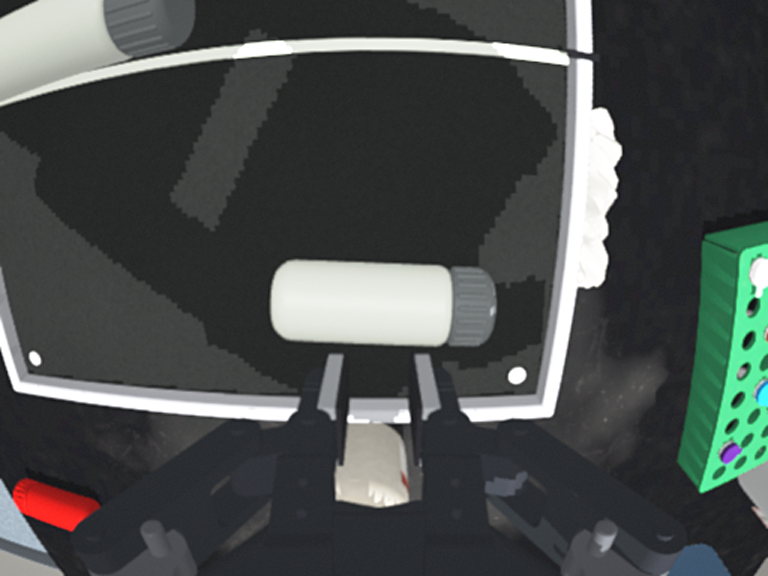

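The wrist view shows the short tube at (383,303) squarely ahead of both fingers, with the line beyond it. Rolling it inward.

```bash
python3 -m crank '{"dp":[[0.02,0.3,0],[0.02,0.3,0],[0.02,0.3,0],[0.02,0.3,0],[0.02,0.3,0],[0.02,0.3,0],[0.02,0.3,0],[0.02,0.3,0],[0.02,0.3,0],[0.02,0.3,0]],"delta_rot":[[0,0,0],[0,0,0],[0,0,0],[0,0,0],[0,0,0],[0,0,0],[0,0,0],[0,0,0],[0,0,0],[0,0,0]],"claw":[190,190,190,190,190,190,190,190,190,190]}'
python3 -m crank '{"dp":[[0.02,0.3,0],[0.02,0.3,0],[0.02,0.3,0],[0.02,0.3,0],[0.02,0.3,0],[0.02,0.3,0],[0.02,0.3,0],[0.02,0.3,0],[0.02,0.3,0],[0.02,0.2,0]],"delta_rot":[[0,0,0],[0,0,0],[0,0,0],[0,0,0],[0,0,0],[0,0,0],[0,0,0],[0,0,0],[0,0,0],[0,0,0]],"claw":[190,190,190,190,190,190,190,190,190,190]}'
python3 -m crank '{"dp":[[0.01,0.2,0],[0.01,0.2,0],[0.01,0.2,0],[0.01,0.15,0],[0.01,0.15,0],[0.01,0.1,0],[0,0.1,0],[0,0,0]],"delta_rot":[[0,0,0],[0,0,0],[0,0,0],[0,0,0],[0,0,0],[0,0,0],[0,0,0],[0,0,0]],"claw":[190,190,190,190,190,190,190,190]}'
python3 - <<'E'
from h import *
rgb,d=snap('scene','s5.png',(200,140,380,290),4)
snap('wrist','w5.png',None,1.5)
rep()
E
```

```text
time_s: 9.1
eef_pos: [558.2, -180.1, 35.3]
ee_rot: [-0.0, 0.731, 0.683, 0.0]
force: [-0.4, -0.5, -0.2]
grip_width: 0.252
time_s: 10.1
eef_pos: [560.2, -151.1, 35.3]
ee_rot: [-0.0, 0.731, 0.683, -0.0]
force: [-0.0, 0.2, 0.0]
grip_width: 0.257
time_s: 10.9
eef_pos: [560.8, -140.3, 35.3]
ee_rot: [-0.0, 0.731, 0.683, 0.0]
force: [0.1, 0.3, 0.4]
grip_width: 0.256
t 11.0 eef [ 560.8 -140.4   35.3] tray (np.float64(53.8), np.float64(-41.8)) yang -3.9 z [ 0. -0. -1.] F [-0.3  0.   0.2] w 0.25553856417742404
```

View pics/w5.png

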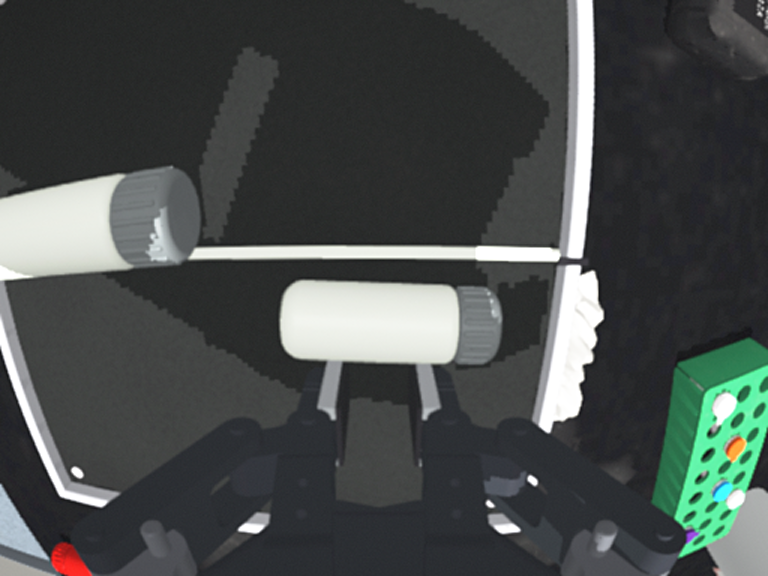

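The wrist view shows the short tube at (390,322), nearly parallel to the line at row 253, with the fingertips just behind it. I'll turn that into an offset from the line.

```bash
cat >> h.py <<'E'
def wray(u,v):
    m=camera_model('wrist');s=sense();q=s['ee_rot']
    R=Ro.from_quat(np.r_[q[1:],q[0]]).as_matrix();T=np.array(m['T_tool_cam'])
    x,y=u-m['cx'],v-m['cy'];r=np.hypot(x,y);th=r/m['fx']
    c=np.array([np.sin(th)*x/r,-np.sin(th)*y/r,-np.cos(th)])
    o=R@T[:3,3]+s['eef_pos'];dd=R@T[:3,:3]@c
    t=lambda w:np.array([w[0]*X[0]+w[1]*X[1],w[0]*Y[0]+w[1]*Y[1],w[2]])
    return t(o-np.r_[O,0]),t(dd)
def wline(u,v,z=30):
    o,d=wray(u,v);return (o+d*(z-o[2])/d[2]).round(2)
def wtube(e1,e2,r):
    # two silhouette edge pixels -> axis y (at z=30+r), using tangency in the y,z plane
    out=[]
    rays=[wray(*e) for e in(e1,e2)]
    def f(q):
        return [abs((q[0]-o[1])*d[2]-(q[1]-o[2])*d[1])/np.hypot(d[1],d[2])-r for o,d in rays]
    s=least_squares(f,[(wline(*e1,30+r)[1]+wline(*e2,30+r)[1])/2,30+r])
    s2=least_squares(lambda q:f([q[0],30+r]),[s.x[0]])
    return dict(yz=s.x.round(2),y_fixz=s2.x.round(2),res=s2.fun.round(2))
E
python3 - <<'E'
from h import *
g=cv2.cvtColor(cv2.imread('pics/w5.png'),cv2.COLOR_BGR2GRAY)
for c in(310,340,380,420,445):
    col=g[:,c].astype(int); print(c,'mid col edges:',[(r,col[r]) for r in range(240,372) if abs(col[r+1]-col[r-1])>35])
E
```

```text
310 mid col edges: [(244, np.int64(59)), (245, np.int64(126)), (246, np.int64(195)), (247, np.int64(236)), (256, np.int64(235)), (257, np.int64(200)), (258, np.int64(142)), (259, np.int64(79)), (260, np.int64(42)), (278, np.int64(42)), (279, np.int64(82)), (280, np.int64(149)), (281, np.int64(201)), (358, np.int64(186)), (359, np.int64(136)), (360, np.int64(92)), (361, np.int64(54))]
340 mid col edges: [(244, np.int64(65)), (245, np.int64(137)), (246, np.int64(209)), (257, np.int64(227)), (258, np.int64(161)), (259, np.int64(82)), (260, np.int64(35)), (280, np.int64(71)), (281, np.int64(129)), (282, np.int64(181)), (360, np.int64(188)), (361, np.int64(166))]
380 mid col edges: [(244, np.int64(52)), (245, np.int64(110)), (246, np.int64(176)), (247, np.int64(226)), (257, np.int64(227)), (258, np.int64(155)), (259, np.int64(73)), (260, np.int64(27)), (281, np.int64(58)), (282, np.int64(100)), (283, np.int64(160)), (284, np.int64(203)), (361, np.int64(196)), (362, np.int64(149)), (363, np.int64(96)), (364, np.int64(50))]
420 mid col edges: [(244, np.int64(52)), (245, np.int64(106)), (246, np.int64(168)), (247, np.int64(222)), (257, np.int64(230)), (258, np.int64(175)), (259, np.int64(103)), (260, np.int64(50)), (282, np.int64(51)), (283, np.int64(91)), (284, np.int64(145)), (285, np.int64(185)), (363, np.int64(181))]
445 mid col edges: [(244, np.int64(43)), (245, np.int64(79)), (246, np.int64(133)), (247, np.int64(198)), (248, np.int64(239)), (257, np.int64(230)), (258, np.int64(184)), (259, np.int64(115)), (260, np.int64(60)), (283, np.int64(50)), (284, np.int64(94)), (285, np.int64(145)), (286, np.int64(187)), (362, np.int64(194)), (363, np.int64(146)), (364, np.int64(96))]
```

```bash
python3 - <<'E'
from h import *
S=lambda u,v:((u+.5)/1.5-.5,(v+.5)/1.5-.5)
for c,a,b,l in((310,280,359,251.7),(380,282.7,362.2,251.7),(445,285,363.3,252.5)):
    print('line',wline(*S(c,l)),'tube',wtube(S(c,a),S(c,b),13))
print('left end x',wline(*S(283,320),43),'right',wline(*S(502,325),43))
rep()
E
```

```text
line [30.23  4.25 30.  ] tube {'yz': array([-15.27,  43.65]), 'y_fixz': array([-15.54]), 'res': array([0.06, 0.06])}
line [54.34  4.14 30.  ] tube {'yz': array([-16.18,  43.78]), 'y_fixz': array([-16.51]), 'res': array([0.07, 0.08])}
line [76.74  3.94 30.  ] tube {'yz': array([-17.24,  42.99]), 'y_fixz': array([-17.23]), 'res': array([-0., -0.])}
left end x [ 21.96 -15.8   43.  ] right [ 95.66 -17.81  43.  ]
t 11.0 eef [ 560.8 -140.4   35.3] tray (np.float64(53.8), np.float64(-41.8)) yang -3.9 z [ 0. -0. -1.] F [-0.3  0.   0.2] w 0.25553856417742404
```

The short tube is about 20.7 mm from the line and turned about 2°. The line sits at y = +4.1 in the robot frame in both the wrist and scene views. I'll push 20 mm slowly.

```bash
python3 -m crank '{"dp":[[0.02,0.25,0],[0.02,0.25,0],[0.02,0.25,0],[0.02,0.25,0],[0.01,0.25,0],[0.01,0.2,0],[0.01,0.2,0],[0.01,0.15,0],[0.01,0.1,0],[0.01,0.1,0]],"delta_rot":[[0,0,0],[0,0,0],[0,0,0],[0,0,0],[0,0,0],[0,0,0],[0,0,0],[0,0,0],[0,0,0],[0,0,0]],"claw":[190,190,190,190,190,190,190,190,190,190]}'
python3 -m crank '{"dp":[[0,0,0],[0,0,0]],"delta_rot":[[0,0,0],[0,0,0]],"claw":[190,190]}'
python3 - <<'E'
from h import *
snap('wrist','w6.png',None,1.5)
rep()
g=cv2.cvtColor(cv2.imread('pics/w6.png'),cv2.COLOR_BGR2GRAY)
for c in(310,380,445):
    col=g[:,c].astype(int); print(c,[(r,int(col[r])) for r in range(160,385) if abs(col[r+1]-col[r-1])>35])
E
```

```text
time_s: 12.0
eef_pos: [562.2, -120.3, 35.3]
ee_rot: [-0.0, 0.731, 0.683, -0.0]
force: [0.2, 0.3, 0.6]
grip_width: 0.258
time_s: 12.2
eef_pos: [562.2, -120.4, 35.3]
ee_rot: [0.0, 0.731, 0.683, 0.0]
force: [-0.2, -0.2, 0.1]
grip_width: 0.254
t 12.25 eef [ 562.2 -120.4   35.3] tray (np.float64(53.8), np.float64(-21.8)) yang -3.9 z [-0.  0. -1.] F [0.2 0.6 0.1] w 0.25041430494008954
310 [(278, 43), (279, 82), (280, 148), (281, 200), (357, 215), (358, 179), (359, 123), (360, 75), (361, 44)]
380 [(281, 74), (282, 118), (283, 170), (284, 205), (360, 203), (361, 169), (362, 120), (363, 76), (364, 43)]
445 [(283, 59), (284, 116), (285, 174), (286, 205), (362, 197), (363, 148), (364, 95)]
```

View pics/w6.png

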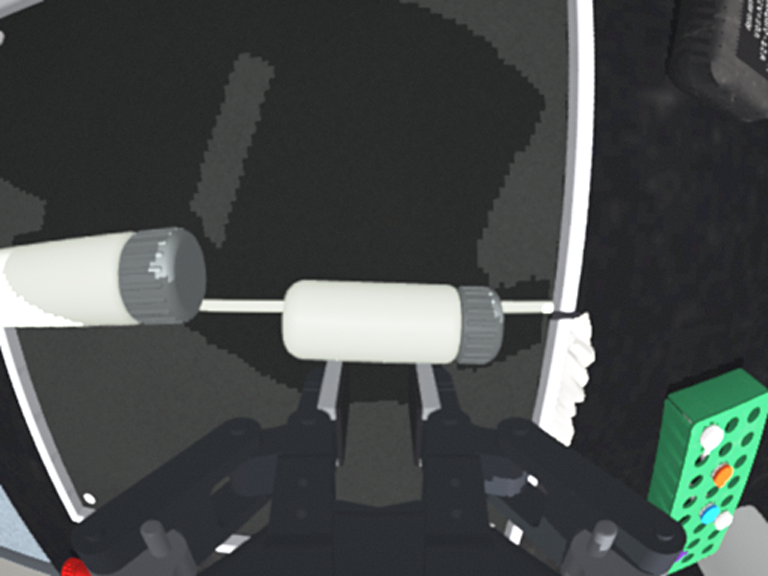

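```bash
python3 - <<'E'
from h import *
S=lambda u,v:((u+.5)/1.5-.5,(v+.5)/1.5-.5)
g=cv2.cvtColor(cv2.imread('pics/w6.png'),cv2.COLOR_BGR2GRAY)
for c in(225,250,270,520,540):
    col=g[285:330,c].astype(float);w=np.clip(col-80,0,None);r=285+(w*np.arange(45)).sum()/w.sum(); print('line',c,round(r,1),wline(*S(c,r)))
for c,a,b in((310,280,358.8),(380,282.6,361.8),(445,284.7,363.2)):
    print('tube',wtube(S(c,a),S(c,b),13))
E
```

```text
line 225 305.4 [-3.01  4.3  30.  ]
line 250 305.7 [ 6.83  4.27 30.  ]
line 270 305.8 [14.47  4.26 30.  ]
line 520 306.6 [105.95   3.81  30.  ]
line 540 306.3 [113.95   3.86  30.  ]
tube {'yz': array([ 4.66, 43.26]), 'y_fixz': array([4.56]), 'res': array([0.02, 0.03])}
tube {'yz': array([ 3.72, 43.2 ]), 'y_fixz': array([3.63]), 'res': array([0.02, 0.02])}
tube {'yz': array([ 3.01, 43.26]), 'y_fixz': array([2.9]), 'res': array([0.02, 0.03])}
```

The short tube is 0.4 mm from the line, 1.6° off, and at rest. I'll back away, lift, and return to the outer side of the long tube.

```bash
python3 -m crank '{"dp":[[-0.02,-0.3,0],[-0.02,-0.3,0.3],[0,0,2.5],[0,0,3.5],[-1,0.8,2],[-2.1,1.7,0],[-2.6,2.1,0],[-2.6,2.1,0],[-1.8,1.4,0],[-0.91,0.75,0]],"delta_rot":[[0,0,0],[0,0,0],[0,0,0],[0,0,0],[0,0,0],[0,0,0],[0,0,0],[0,0,0],[0,0,0],[0,0,0]],"claw":[190,190,190,190,190,190,190,190,190,190]}'
python3 -m crank '{"dp":[[0,0,0],[0,0,0]],"delta_rot":[[0,0,0],[0,0,0]],"claw":[190,190]}'
python3 - <<'E'
from h import *
rep()
rgb,d=snap('wrist','w7.png',None,1.5)
rgb,d=snap('scene','s7.png',(200,140,380,290),4)
print(line_fit('scene',rgb),tube_fit('scene',rgb,d,-60,18,16,100))
E
```

```text
time_s: 13.25
eef_pos: [450.6, -37.1, 118.6]
ee_rot: [-0.0, 0.731, 0.683, 0.0]
force: [0.8, -0.3, 0.3]
grip_width: 0.259
time_s: 13.45
eef_pos: [452.6, -38.5, 118.6]
ee_rot: [0.001, 0.731, 0.683, 0.0]
force: [0.2, -0.5, 0.3]
grip_width: 0.252
t 13.45 eef [452.6 -38.5 118.6] tray (np.float64(-61.1), np.float64(52.5)) yang -3.91 z [ 0.001 -0.    -1.   ] F [ 0.2 -0.5  0.3] w 0.2522644865662957
(array([ 3.7418e+00, -3.6000e-03]), 12, np.float64(0.27)) {'n': 513, 'x': np.float64(-66.0), 'y': np.float64(17.82), 'deg': np.float64(2.55), 'dz': np.float64(-0.44), 'rms': np.float64(2.75), 'xr': array([-121.3,  -10.7])}
```

View pics/w7.png

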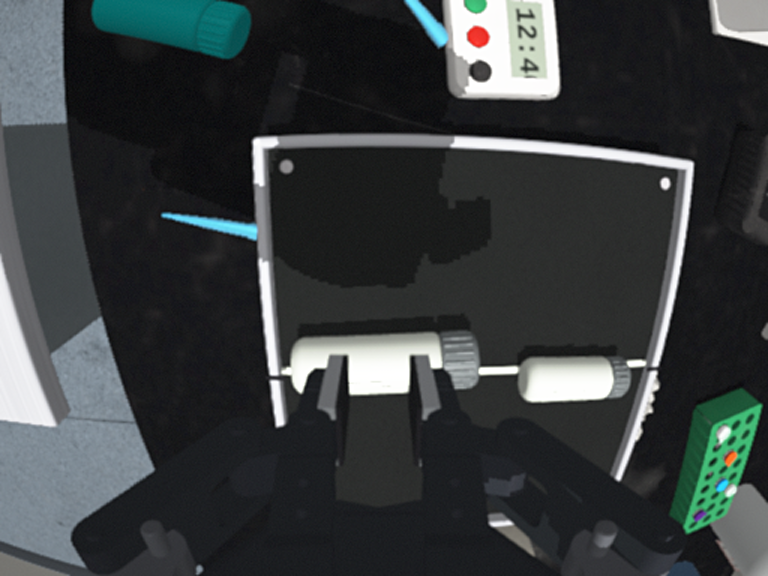

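View pics/s7.png

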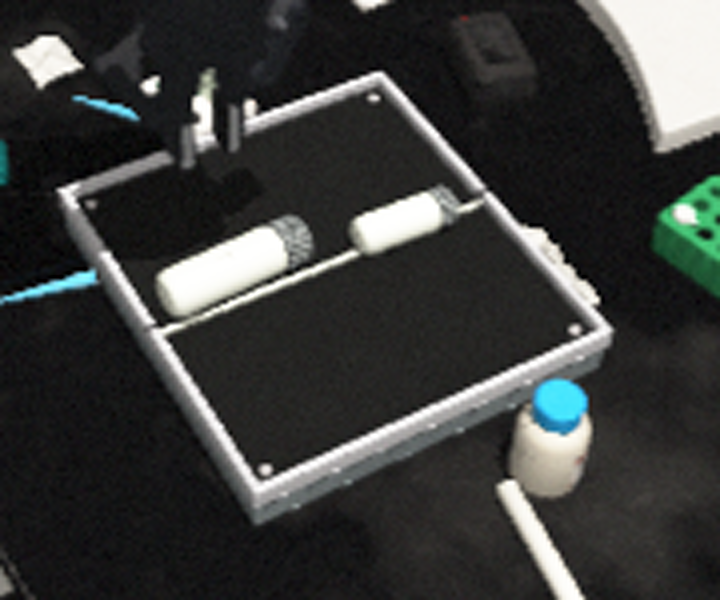

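The wrist view shows the long tube at (385,363) just beyond the line at row 370 and the short tube at (572,378) on the line. Measuring the long tube.

```bash
python3 - <<'E'
from h import *
S=lambda u,v:((u+.5)/1.5-.5,(v+.5)/1.5-.5)
g=cv2.cvtColor(cv2.imread('pics/w7.png'),cv2.COLOR_BGR2GRAY)
def ed(c,lo,hi):
    col=g[:,c].astype(int);dd=[col[r+1]-col[r-1] for r in range(lo,hi)]
    return lo+int(np.argmax(dd)),lo+int(np.argmin(dd))
for c in(485,495,505): 
    col=g[355:385,c].astype(float);w=np.clip(col-90,0,None);r=355+(w*np.arange(30)).sum()/w.sum();print('line',wline(*S(c,r)))
for c in(355,380,405): 
    a,b=ed(c,325,350)[0],ed(c,380,405)[1];print(c,a,b,'long',wtube(S(c,a),S(c,b),16))
for c in(310,430): a=ed(c,320,350)[0];print(c,a)
for c in(540,570,600): 
    a,b=ed(c,345,365)[0],ed(c,390,410)[1];print(c,a,b,'short',wtube(S(c,a),S(c,b),13))
print('ends',wline(*S(291,365),46),wline(*S(480,360),46))
E
```

```text
line [ 3.12  4.2  30.  ]
line [ 9.43  4.17 30.  ]
line [15.82  4.08 30.  ]
355 335 394 long {'yz': array([19.69, 48.77]), 'y_fixz': array([18.18]), 'res': array([0.2 , 0.22])}
380 334 393 long {'yz': array([20.08, 48.3 ]), 'y_fixz': array([18.83]), 'res': array([0.17, 0.18])}
405 333 392 long {'yz': array([20.63, 48.32]), 'y_fixz': array([19.38]), 'res': array([0.17, 0.18])}
310 337
430 331
540 356 402 short {'yz': array([11.06, 54.22]), 'y_fixz': array([4.32]), 'res': array([0.68, 0.73])}
570 356 400 short {'yz': array([ 7.41, 49.04]), 'y_fixz': array([3.77]), 'res': array([0.36, 0.38])}
600 356 399 short {'yz': array([ 6.5 , 49.38]), 'y_fixz': array([2.62]), 'res': array([0.38, 0.4 ])}
ends [-109.7    17.33   46.  ] [-4.91 20.14 46.  ]
```

```bash
python3 -m crank '{"dp":[[0,0,-2],[0,0,-2],[0,0,-1.5],[0,0,-1],[0,0,-0.8],[0,0,-0.5],[0,0,-0.4],[0,0,0],[0,0,0]],"delta_rot":[[0,0,0],[0,0,0],[0,0,0],[0,0,0],[0,0,0],[0,0,0],[0,0,0],[0,0,0],[0,0,0]],"claw":[190,190,190,190,190,190,190,190,190]}'
python3 - <<'E'
from h import *
rep()
E
```

```text
time_s: 14.45
eef_pos: [452.0, -37.9, 36.6]
ee_rot: [0.0, 0.731, 0.683, 0.0]
force: [0.5, 0.4, -0.2]
grip_width: 0.252
t 14.45 eef [452.  -37.9  36.6] tray (np.float64(-61.8), np.float64(53.0)) yang -3.89 z [ 0.001 -0.    -1.   ] F [ 0.5  0.4 -0.2] w 0.25178493675717784
```

```bash
python3 -m crank '{"dp":[[-0.02,-0.3,0],[-0.02,-0.25,0],[-0.02,-0.25,0],[-0.02,-0.25,0],[-0.02,-0.25,0],[-0.02,-0.25,0],[-0.01,-0.2,0],[-0.01,-0.15,0],[0,-0.1,0],[0,-0.08,0]],"delta_rot":[[0,0,0],[0,0,0],[0,0,0],[0,0,0],[0,0,0],[0,0,0],[0,0,0],[0,0,0],[0,0,0],[0,0,0]],"claw":[190,190,190,190,190,190,190,190,190,190]}'
python3 -m crank '{"dp":[[0,0.2,0],[0.02,0.6,0.2],[0.1,1,1.5],[0.1,1,2.5],[0,0.5,3.5],[0,0,0],[0,0,0]],"delta_rot":[[0,0,0],[0,0,0],[0,0,0],[0,0,0],[0,0,0],[0,0,0],[0,0,0]],"claw":[190,190,190,190,190,190,190]}'
python3 - <<'E'
from h import *
rep()
snap('wrist','w8.png',None,1.5)
S=lambda u,v:((u+.5)/1.5-.5,(v+.5)/1.5-.5)
rgb,d=snap('scene','s8.png',(200,140,380,290),4)
print(tube_fit('scene',rgb,d,-60,4,16,100),tube_fit('scene',rgb,d,58,4,13,70))
E
```

```text
time_s: 15.45
eef_pos: [450.3, -58.8, 36.3]
ee_rot: [-0.0, 0.731, 0.683, -0.0]
force: [-0.7, -0.1, -0.2]
grip_width: 0.255
time_s: 16.15
eef_pos: [452.6, -25.3, 113.5]
ee_rot: [0.0, 0.731, 0.683, 0.0]
force: [-0.3, 0.1, -0.9]
grip_width: 0.256
t 16.15 eef [452.6 -25.3 113.5] tray (np.float64(-62.0), np.float64(65.6)) yang -3.86 z [ 0.001 -0.    -1.   ] F [-0.3  0.1 -0.9] w 0.2559188403828088
{'n': 524, 'x': np.float64(-65.5), 'y': np.float64(3.82), 'deg': np.float64(2.85), 'dz': np.float64(-0.38), 'rms': np.float64(2.64), 'xr': array([-121.4,   -9.5])} {'n': 264, 'x': np.float64(57.2), 'y': np.float64(3.03), 'deg': np.float64(-1.77), 'dz': np.float64(-0.5), 'rms': np.float64(2.25), 'xr': array([23.3, 91.2])}
```

View pics/w8.png

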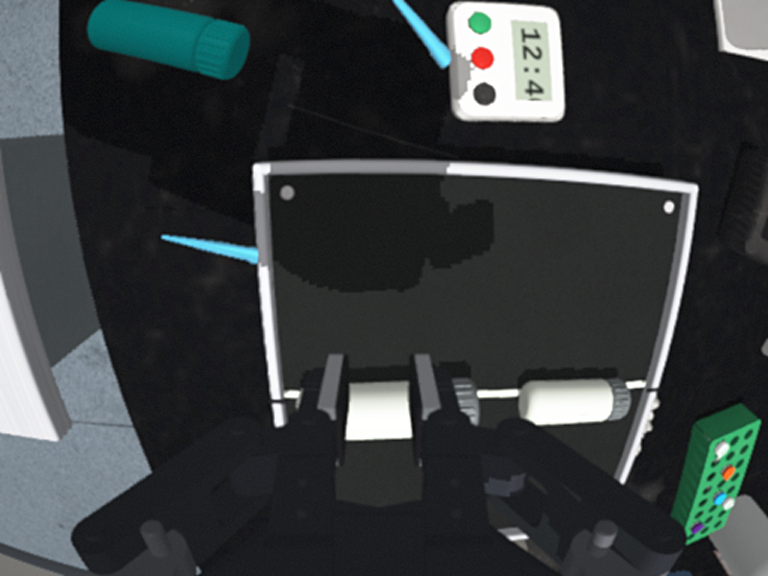

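View pics/s8.png

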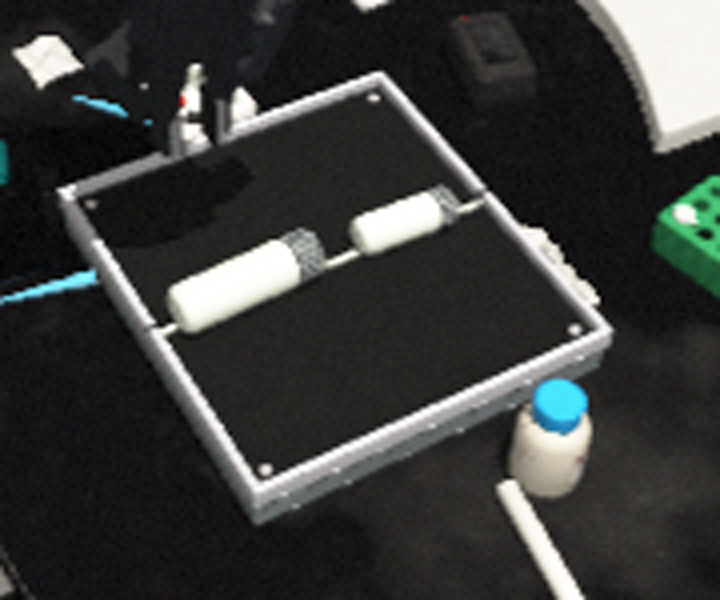

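Both tubes lie on the line in the scene view (tube middles within about 1 mm of it). I'll swing the arm clear for an unobstructed top check.

```bash
python3 -m crank '{"dp":[[0,2,3],[-1,3,2],[-1,3.5,1],[-1,3.5,0],[-1,3.5,0],[-1,3.5,0],[-1,3.5,0],[-1,3.5,0],[-1,2,0],[0,0,0]],"delta_rot":[[0,0,0],[0,0,0],[0,0,0],[0,0,0],[0,0,0],[0,0,0],[0,0,0],[0,0,0],[0,0,0],[0,0,0]],"claw":[190,190,190,190,190,190,190,190,190,190]}'
python3 - <<'E'
from h import *
rep()
rgb,d=snap('top','t9.png',(205,120,355,235),5)
try: print('top',line_fit('top',rgb,(-10,20)),tube_fit('top',rgb,d,-60,0,16,100),tube_fit('top',rgb,d,58,0,13,70))
except Exception as e: print(e)
for n in('bench_timer','reagent_bottle','black_marker'):
    print(n,[(np.round(r['centre'],1),r['p']) for r in masks_of('top',n)][:2])
E
```

```text
time_s: 17.25
eef_pos: [371.1, 255.8, 172.1]
ee_rot: [-0.001, 0.73, 0.684, -0.001]
force: [-0.7, -0.3, 0.1]
grip_width: 0.255
t 17.25 eef [371.1 255.8 172.1] tray (np.float64(-162.4), np.float64(340.6)) yang -3.73 z [-0.002 -0.001 -1.   ] F [-0.7 -0.3  0.1] w 0.2553593457132611
top (array([ 0.4953, -0.0041]), 6, np.float64(0.06)) {'n': 463, 'x': np.float64(-65.2), 'y': np.float64(0.63), 'deg': np.float64(2.93), 'dz': np.float64(-0.63), 'rms': np.float64(2.5), 'xr': array([-121.4,   -9. ])} {'n': 249, 'x': np.float64(58.6), 'y': np.float64(0.17), 'deg': np.float64(-2.43), 'dz': np.float64(-0.46), 'rms': np.float64(1.82), 'xr': array([24.2, 93. ])}
bench_timer [(array([200.9, 170. ]), 0.59)]
reagent_bottle [(array([330.6, 167.2]), 0.62)]
black_marker [(array([349.2, 181.9]), 0.56)]
```

View pics/t9.png

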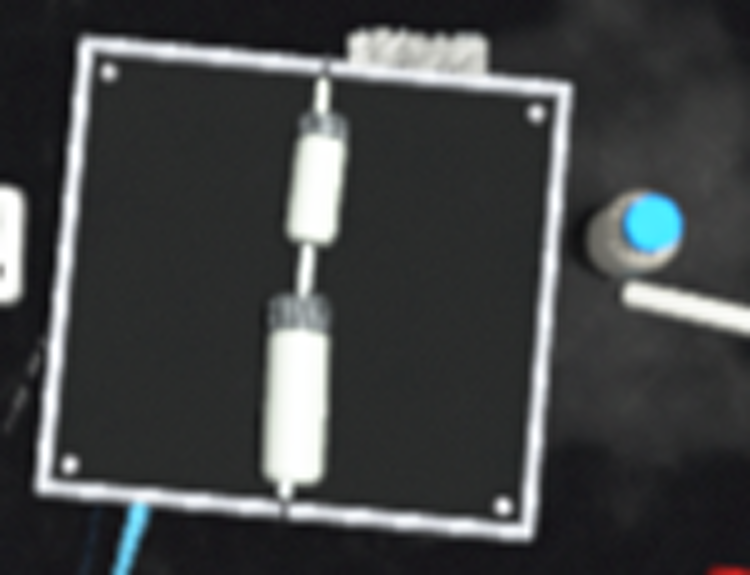

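The top view shows both tubes on the line, long at (296,390) and short at (317,180), each within about 0.5 mm of the line and 3° of its direction. The bottle and marker sit exactly where they were in the first crop. I'm handing in.

```bash
python3 -c "
from rig import *
print(finish_job())"
```

```text
the job is handed in; nothing more can be done
None
```

Both white tubes now lie at rest along the white line. I handed the job in at about 17 s of the 64 s allowed. I rolled each one in from its outer side with the partly closed fingertips at 20–30 mm/s, slowing at the end. I did not pinch or lift either tube, and wrist-force readings taken after each move stayed under 1 N.

| Last check | Long tube | Short tube |
|---|---|---|
| Distance from line, top camera | about 0.1 mm | about 0.1 mm |
| Distance from line, scene camera | about 0.1 mm | about 0.6 mm |
| Distance from line, wrist camera | not re-measured after its last push | about 0.4 mm |
| Angle to the tray's x axis | about 3° | about 2.4° |

- **Camera disagreement:** the top camera puts the line about 3.5 mm away from where the scene and wrist cameras put it. I therefore judged each tube against the line in the same picture.
- **Fit quality:** the tube fits from depth left a residual of about 2–3 mm, so the distances above are less exact than they look.
- **Bystanders:** the bottle and marker look unmoved in the top picture. The network's centres for the bottle, timer and marker shifted by 2–4 pixels (roughly 7–10 mm) from the first look. I put that down to detection noise, because the robot never touched them. The timer is mostly outside the enlarged picture, so I checked it less closely.

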